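# Clamp a bun in the splitting jig and keep it gripped

### The job

Get the bun ready to be split: swing the raised knife guide down over the bun with its red tab until it lies in its catch. Then pump the blue lever down and let it come up again, as many times as needed, until the jaw's spring pad meets the bun and is pressed about half way in (the white half of its stem has gone into the jaw block, the green half still shows), never crushing the bun by driving the pad nearly all the way in. Work the jaw with the lever only and leave the other things alone; finish while still holding the lever down with the fingers, so that the pad keeps that grip on the bun.

Things in the scene. Friction and masses are not known exactly. Their poses are not given: they have to be found in the camera images.
- jig: bun-splitting jig, fixed to the table, on a white board 324 x 140 x 14 mm; origin under the board's centre. Its x axis is the clamping direction (lever at the -x end, V-shaped backstop at the +x end), y across, z up. The bun lies on the board in front of the backstop. Two aluminium cheeks carry the lever (pivot at x -110, z 108 mm, their tops z 120 mm). The steel guide catch stands at x 90, y +60 mm, its ears 76 mm high; the hinge of the guide is at y -62 mm.
- lever_paddle: blue paddle 40 x 34 x 12 mm at the end of the pump lever; origin at the centre of its top face, which is where to press; z is the normal of that face. It lies 85 mm from the pivot (8 mm above the line through it), towards the jig's -x; at lever 0 that line rises outward by 0.27 rad; about 138 mm above the table when up and about 92 mm when fully down (its path is the arc about the pivot). Pressing needs 2 to 10 N, there is free space below it.
- lever (a joint): angle of the pump lever, rad: 0 up (a spring returns it), 0.55 fully down. Pressing it drives a ratchet pawl that moves the jaw about 36 mm per rad towards the bun; the pawl catches again every 6.6 mm of travel on the way up, so a full stroke with full return moves the jaw by 13 to 20 mm.
- jaw (a joint): travel of the clamp jaw (toothed bar, grey block and pad) towards the bun, m, 0 to 0.085. A brake holds it with only about 4 N, so after the pad has met the bun, releasing the lever lets the jaw spring back until the pad is only 1 to 5 mm in.
- pad (a joint): how far the spring pad is pressed back into the jaw block, m: 0 free, 0.020 bottomed; spring 500 N/m (0.010 = about 5.5 N on the bun). Its visible stem, 20 mm long when free, is white on the half next to the block and green on the half next to the plate.
- pad_plate: black-faced pad plate, 56 mm wide, 38 mm high, that presses on the bun; origin at the centre of its front face, 38 mm above the table.
- jaw_block: grey jaw block 18 x 46 x 40 mm behind the pad; origin at the centre of its front face. Not to be pushed by hand.
- bun: smooth golden bun, 88 mm across, 44 mm high, about 75 g; origin at the centre of its underside.
- guide_tab: red tab 34 x 28 x 10 mm at the free end of the knife guide (two steel rails with a slot); origin at the centre of its top face, 150 mm from the hinge axis; y points away from the hinge, z is the normal of the top face, the face to push on.
- guide (a joint): angle of the knife guide, rad: 0 lying in its catch (tab top then 77 mm above the table), larger is raised; the hinge axis is the jig's x through y -62, z 71 mm. The hinge is stiff: it stays where it is left and takes about 1.5 N at the tab.
- cream_tub: white lidded tub, 145 mm across, 83 mm high, bystander; origin under its centre
- tub_a: small pot with a picture of strawberries, 72 mm across, 71 mm high, bystander; origin under its centre
- ring_mould: steel ring cutter, 70 mm across, 34 mm high, bystander; origin under its centre
- timer: white round kitchen timer, 62 mm across, 42 mm high, bystander; origin under its centre

How it is judged:
On the way, in this order (a step that is already met when the one before it is completed fails the run):
1. the knife guide lies in its catch (value of joint guide below 0.05 rad), for 0.2 s.
2. the pad, driven by the lever, meets the bun (contact force between pad_plate and bun above 1 N), for 0.1 s.
At the end, for the whole second after the job is handed in: The knife guide lies in its catch (within 0.05 rad), the fingers hold the lever down (over 0.8 N on the paddle, lever past 0.05 rad), the pad presses the bun with over 3 N and is 7 to 14 mm in, and the bun lies level (0.25 rad) within 30 mm of where it was (value of joint guide below 0.05 rad and value of joint pad between 0.007 and 0.014 m and contact force between pad_plate and bun above 3 N and contact force between the fingers and lever_paddle above 0.8 N and value of joint lever above 0.05 rad and angle between bun's own z axis and vertical below 0.25 rad and distance of bun from where it was at the start of the episode below 0.03 m); the arm keeps its last pose, push and grip.
It fails at once if the bun is crushed: the pad is driven more than 16 mm in (value of joint pad above 0.016 m).
It fails at once if the bun or the jaw is pushed by hand (contact force between the fingers and bun above 1 N or contact force between the fingers and pad_plate above 1 N or contact force between the fingers and jaw_block above 1 N).
It fails at once if a bystander is moved more than 20 mm (distance of any of cream_tub, tub_a, ring_mould, timer from where it was at the start of the episode above 0.02 m).
It also fails if it takes over 64 s, if anything falls off the work surface, if the arm or the gripper's body presses on something with over 40 N, if the wrist force passes 120 N, or if a joint passes its speed limit or range.

### The arm

A 6-joint arm with a two-finger parallel gripper is mounted at the origin on a cart in front of the work surface, level with it; the furniture and walls round the work are solid. World frame = base frame: x ahead of the robot, y to its left, z up, the work surface at z = 0. Lengths are in m, angles in rad, forces in N, time in s.
With the tool pointing down it reaches from about 0.35 to 0.975 m from the base axis. Payload 4.9 kg.
Tool frame: the origin (TCP) lies on the centre line of the jaws, within the pads' length; the fingertips stand 14 mm ahead of it and the grasp point (between the pads) lies 5 mm behind it; x points along the fingers, z is the direction in which the jaws open and shut, and the axes are right-handed (so a half turn about x gives the same grasp; the last joint's range is limited). The gripper opens to 85 mm and grips with 20 to 120 N. Pads are 22 mm wide; open, the fingers measure 114 mm over their backs; the gripper's body (76 mm by 85 mm) begins 54 mm behind the grasp point. The pads swing forward as they close: fully open they stand 13 mm farther back than shut.
Start: joints at [1.069, 0.053, 1.613, -0, 1.476, -0.119], TCP at [0.233, 0.58, 0.221] pointing down, gripper open.
Joint ranges: [-3.01, 3.01], [-1.01, 2.22], [0.06, 2.58], [-1.02, 4.17], [0.09, 2.62], [-3.14, 3.14]. Speed limits (rad/s): [2.57, 2.57, 3.14, 3.14, 3.14, 3.14].

### API

Orientations are given as a rotation vector (axis times angle).
In Python, from station import ctrl gives the robot as it stands.
- The arm moves only by the tool move_arm, never from a script. Its argument "increments" is a list that holds one entry, the list of rows, each a list of 4 numbers: the shift along the tool's x, y, z in units of 25 cm (1.0 is 25 cm), then the turn about the tool's x in units of 90 degrees (1.0 is 90 degrees). A call has 1 to 20 rows; each row shifts and turns the commanded pose from where the row before left it, along the tool's axes as they then stand; what a row does not reach is not made up. A row lasts 1/12 s, in which the tool goes at most 41.7 mm and 7.16 degrees, less where a joint would pass 70% of its speed; a pose out of reach is approached as far as the arm can. A call with a number of a shift or a turn outside -1 to 1 is refused whole. A call with a gripper value outside its range is refused whole. "gripper" is the closure, from 0 (fully open) to 1 (shut), set as the call begins (left out, the last holds). The fingers move at their own pace and stop on an object; "squeeze" is the grip in N (left out, the last holds). Time passes only in rows, so rows that do not move let the fingers close. It gives the time, the measured TCP pose, the force and the opening at its end, in the units of the state.
- ctrl.get_obs(): the state, without advancing time (a new reading comes with each control period).
- ctrl.get_image(name): name is "scene" or "side" or "wrist"; returns a dict with "pixels" (400x640x3 uint8, red, green, blue), "depth" (400x640 float32, m along the optical axis (not along the pixel's ray), 0 where there is no reading), "K" (3x3 intrinsics, pixels), "extrinsics" (4x4, takes a point from camera to world coordinates); the wrist camera has in their place "tool_from_camera" (4x4, takes a point from camera to tool coordinates, whose origin is the TCP and whose axes are the tool frame's). Camera axes: x right, y up, looking along -z (the intrinsics and any distortion apply to the point x, -y, -z); pixel columns grow to the right and rows downward; lengths in m; the calibration is good to about 2 mm. A picture is of the moment at which its call begins: read the wrist's pose just before it.
- ctrl.finish_job(): hands the job in, once; it reports no verdict.
Trained networks look in the newest picture that a camera, given by its name, has taken for a name from the list of things; names that differ only in an ending like _2 or _b are one class to them, and where a whole thing is asked for, a point or a joint stands for the part that bears it (a point fixed in the world has none). Each returns a list of dicts, best first, with "score" (0 to 1); they miss things now and then, are a little off and sometimes report something else, mostly with a low value. They report only what shows in the picture. A call takes as long as a camera call.
- ctrl.trace(camera, target): "region" (400x640 bool, what is visible of it) and "pixel" ([row, column] in pixels, amid what is visible of it).
The state is a dict: "t": time; "q": joint angles; "dq": joint speeds; "effort": joint torques, N m; "tool_pos": TCP position; "tool_rot": TCP orientation; "contact_force": force on the tool from outside, world axes, zero at the start; "wrist_torque": the same for the moment, N m; "opening": finger opening in m.
Only numpy, scipy, OpenCV 4.12 (cv2) and the standard library are available. Lean on these libraries where they do the work, as an engineer would, in place of code of your own. Each camera call takes 0.05 s, during which the arm holds its last target. There are 200 camera calls.

## Working session

There is one attempt and no reset: what is moved stays moved. The work goes in short steps, Python scripts to look and compute and a tool call to move; the robot and the scene stay as the last step left them, time stands still between calls to the robot, and variables do not carry over. Pictures are saved under pics/ and viewed, about 8 in all and at most 12, crops included, and the job is handed in when it is done.

Besides the shell and the picture viewer there is one more tool, called after "Emit:" as name(argument=value, ...) on one line, values as JSON. move_arm: Moves the arm, as the interface text tells. Shifts and turns lie within -1 to 1; 1 stands for 25 cm of shift or 90 degrees of turn. Its arguments: {"type":"object","properties":{"increments":{"type":"array","items":{"type":"array","items":{"type":"array","items":{"type":"number","minimum":-1,"maximum":1}}}},"gripper":{"type":"number"},"squeeze":{"type":"number"}},"required":["increments"]}

```bash
mkdir -p pics; cat > h.py <<'E'
import numpy as np, cv2
from scipy.spatial.transform import Rotation as R
from station import ctrl
def grab(cam):
    o=ctrl.get_obs(); im=ctrl.get_image(cam)
    if cam=="wrist":
        T=np.eye(4);T[:3,:3]=R.from_rotvec(o["tool_rot"]).as_matrix();T[:3,3]=o["tool_pos"]
        im["E"]=T@im["tool_from_camera"]
    else: im["E"]=im["extrinsics"]
    d=im["depth"];K=im["K"];v,u=np.mgrid[:400,:640]
    P=np.stack([(u-K[0,2])/K[0,0]*d,-(v-K[1,2])/K[1,1]*d,-d],-1)
    im["P"]=P@im["E"][:3,:3].T+im["E"][:3,3]
    return im
def save(im,name): cv2.imwrite("pics/"+name,im["pixels"][...,::-1])
def loc(im,cam,t):
    r=ctrl.trace(cam,t)
    if not r: return None
    m=r[0]["region"]&(im["depth"]>0); 
    if m.sum()==0: return None
    return r[0]["score"],r[0]["pixel"],m,im["P"][m]
E
python3 - <<'E'
from h import *
np.set_printoptions(precision=3,suppress=True)
o=ctrl.get_obs();print(o)
print(R.from_rotvec(o["tool_rot"]).as_matrix())
a=[]
for c in["scene","side"]:
    im=grab(c);save(im,c+"0.png")
    for t in["lever_paddle","guide_tab","bun","pad_plate","jaw_block","jig","cream_tub","tub_a","ring_mould","timer"]:
        l=loc(im,c,t)
        if l: print(c,t,round(l[0],2),l[1],np.median(l[3],0),np.percentile(l[3],3,axis=0),np.percentile(l[3],97,axis=0),len(l[3]))
E
```

```text
{'t': 0.0, 'q': array([ 1.069,  0.053,  1.614,  0.   ,  1.476, -0.119]), 'dq': array([-0.001, -0.001,  0.   ,  0.002,  0.002,  0.001]), 'effort': array([  0.   , -39.368, -37.018,  -0.   ,   0.007,  -0.   ]), 'tool_pos': array([0.233, 0.579, 0.22 ]), 'tool_rot': array([-0.924,  1.368,  0.922]), 'contact_force': array([-0.193,  0.409, -0.324]), 'wrist_torque': array([-0.046, -0.003, -0.004]), 'opening': 0.08546583349317173}
[[-0.001 -0.928  0.373]
 [-0.002  0.373  0.928]
 [-1.     0.    -0.002]]
scene guide_tab 0.42 [155.2, 317.7] [0.565 0.115 0.211] [0.561 0.103 0.192] [0.572 0.132 0.217] 35
scene bun 0.63 [196.0, 316.4] [0.567 0.094 0.047] [0.539 0.069 0.023] [0.607 0.137 0.058] 312
scene pad_plate 0.44 [201.8, 331.3] [0.561 0.022 0.045] [0.544 0.017 0.022] [0.591 0.028 0.058] 82
scene jaw_block 0.64 [212.2, 335.8] [ 0.553 -0.014  0.05 ] [ 0.546 -0.018  0.028] [ 0.571 -0.004  0.06 ] 62
scene jig 0.88 [211.8, 336.2] [ 0.548 -0.018  0.026] [ 0.498 -0.151  0.005] [0.64  0.172 0.143] 2702
scene cream_tub 0.69 [161.5, 282.4] [0.595 0.336 0.079] [0.548 0.292 0.006] [0.672 0.417 0.085] 932
[... 532 characters left out ...]
de bun 0.66 [210.4, 321.0] [0.565 0.087 0.046] [0.54  0.067 0.025] [0.602 0.12  0.057] 181
side jaw_block 0.47 [223.8, 327.5] [ 0.549 -0.016  0.042] [ 0.543 -0.023  0.027] [0.557 0.001 0.057] 39
side jig 0.81 [220.3, 330.8] [ 0.55  -0.039  0.029] [ 0.497 -0.15   0.002] [0.64  0.182 0.148] 1870
side cream_tub 0.9 [182.4, 306.3] [0.596 0.319 0.069] [0.547 0.289 0.006] [0.663 0.412 0.084] 726
side tub_a 0.72 [182.2, 275.6] [0.485 0.418 0.05 ] [0.462 0.403 0.006] [0.514 0.457 0.073] 224
side ring_mould 0.92 [289.4, 341.7] [ 0.405 -0.426  0.018] [ 0.374 -0.459  0.001] [ 0.44  -0.388  0.033] 410
side timer 0.83 [275.8, 411.6] [ 0.636 -0.447  0.035] [ 0.615 -0.462  0.004] [ 0.667 -0.412  0.045] 354
```

```bash
python3 - <<'E'
from h import *
np.set_printoptions(precision=3,suppress=True)
a=cv2.imread("pics/scene0.png")[110:270,240:440];b=cv2.imread("pics/side0.png")[130:290,250:450]
cv2.imwrite("pics/c0.png",np.vstack([cv2.resize(a,(700,560)),])[:560]);
cv2.imwrite("pics/c0.png",np.hstack([cv2.resize(a,(400,320)),cv2.resize(b,(400,320))]))
for c in["scene","side"]:
    im=grab(c);p=im["pixels"].astype(int);P=im["P"];ok=im["depth"]>0
    r,g,bb=p[...,0],p[...,1],p[...,2]
    box=ok&(P[...,0]>.4)&(P[...,0]<.75)&(P[...,1]>-.3)&(P[...,1]<.27)
    for n,m in(("blue",(bb>r+50)&(bb>g+25)),("red",(r>g+70)&(r>bb+70)),("board",(abs(P[...,2]-.014)<.004)&(p.min(-1)>140))):
        m=m&box
        if m.sum():
            v,u=np.nonzero(m);print(c,n,m.sum(),v.mean(),u.mean(),np.median(P[m],0),np.percentile(P[m],2,axis=0),np.percentile(P[m],98,axis=0))
            if n=="board": print(cv2.minAreaRect(P[m][:,:2].astype(np.float32)))
            else:
                q=P[m];q=q[np.linalg.norm(q-np.median(q,0),axis=1)<.04];C=q.mean(0);s=np.linalg.svd(q-C);print(C,s[2],s[1])
E
```

```text
scene blue 88 213.27272727272728 371.02272727272725 [ 0.552 -0.164  0.139] [ 0.539 -0.18   0.129] [ 0.57  -0.143  0.145]
[ 0.553 -0.163  0.138] [[-0.141  0.96  -0.243]
 [ 0.99   0.142 -0.01 ]
 [ 0.025 -0.242 -0.97 ]] [0.112 0.095 0.022]
scene red 22 158.0 312.95454545454544 [0.564 0.116 0.214] [0.559 0.102 0.115] [0.569 0.132 0.219]
[0.564 0.116 0.213] [[-0.144 -0.989  0.031]
 [ 0.077 -0.042 -0.996]
 [-0.987  0.141 -0.082]] [0.045 0.016 0.01 ]
scene board 934 219.18843683083512 332.3147751605996 [ 0.529 -0.008  0.014] [ 0.494 -0.13   0.01 ] [0.638 0.177 0.018]
((0.5701005458831787, 0.02913844585418701), (0.3252929151058197, 0.13985994458198547), 85.19512176513672)
side blue 47 213.2127659574468 348.59574468085106 [ 0.549 -0.175  0.139] [ 0.536 -0.182  0.131] [ 0.568 -0.146  0.145]
[ 0.55  -0.17   0.139] [[-0.422  0.886 -0.191]
 [ 0.906  0.42  -0.053]
 [ 0.034 -0.195 -0.98 ]] [0.08  0.064 0.021]
side red 16 167.25 319.8125 [0.563 0.108 0.211] [0.558 0.099 0.198] [0.571 0.132 0.217]
[0.564 0.111 0.209] [[-0.163  0.887  0.432]
 [ 0.507  0.45  -0.735]
 [-0.846  0.1   -0.523]] [0.044 0.021 0.008]
side board 441 229.5668934240363 326.33560090702946 [ 0.523 -0.03   0.014] [ 0.492 -0.133  0.01 ] [0.622 0.163 0.018]
((0.5690434575080872, 0.02559538185596466), (0.3271121382713318, 0.14078333973884583), 85.57276153564453)
```

View pics/c0.png

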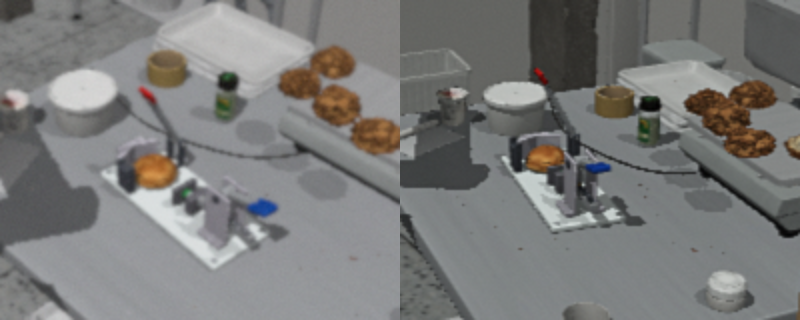

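Emit:
move_arm(increments=[[[-0.14,0,0,-0.0633],[-0.14,0,0,-0.0633],[-0.14,0,0,-0.0633],[0,-0.112,-0.115,0],[0,-0.112,-0.115,0],[0,-0.112,-0.115,0],[0,-0.112,-0.115,0],[0,-0.112,-0.115,0],[0,-0.112,-0.115,0],[0,-0.112,-0.115,0],[0,-0.112,-0.115,0],[0,-0.112,-0.115,0],[0,-0.112,-0.115,0],[0,-0.112,-0.115,0],[0,-0.112,-0.115,0],[0,-0.112,-0.115,0],[0,-0.112,-0.115,0]]], gripper=1)

```text
t: 2.62
tool_pos: [0.591, 0.1438, 0.326]
tool_rot: [-1.147, 1.248, 1.146]
contact_force: [0.5, 0.5, 0.4]
opening: 0.0002
```

```bash
cat >> h.py <<'E'
C0=np.array([.5695,.027,0]);A=np.array([[.083,.9965,0],[-.9965,.083,0],[0,0,1]])
def jig(p): return (np.asarray(p)-C0)@A.T*1000
E
python3 - <<'E'
from h import *
np.set_printoptions(precision=3,suppress=True)
im=grab("wrist");save(im,"w1.png");o=ctrl.get_obs();print(jig(o["tool_pos"]),R.from_rotvec(o["tool_rot"]).as_matrix())
for t in["guide_tab","lever_paddle","jig","bun","pad_plate"]:
    l=loc(im,"wrist",t)
    if l: print(t,round(l[0],2),l[1],jig(np.median(l[3],0)),jig(l[3]).min(0),jig(l[3]).max(0),len(l[3]))
E
```

```text
[112.774 -15.755 325.054] [[ 0.002 -0.996  0.091]
 [-0.005  0.091  0.996]
 [-1.    -0.003 -0.004]]
guide_tab 0.61 [171.0, 291.2] [ 94.634  10.095 214.673] [ 50.857 -48.635  13.904] [111.252  16.491 218.428] 498
jig 0.9 [157.5, 226.5] [-27.929   7.061  15.362] [-339.781  -98.93    -1.923] [172.454  69.532 218.428] 18051
bun 0.81 [151.0, 300.5] [92.374  7.999 48.517] [ 44.877 -49.103  12.362] [133.188  40.163 215.022] 1980
pad_plate 0.78 [158.0, 239.7] [ 3.098  1.013 54.537] [-17.643 -27.155  12.829] [ 5.521 26.08  59.432] 427
```

View pics/w1.png

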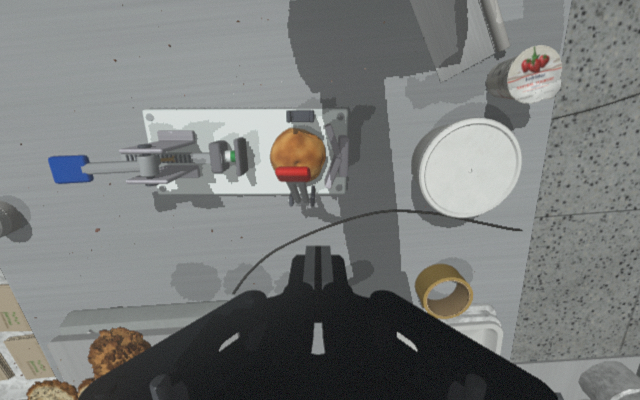

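Emit:
move_arm(increments=[[[0,0,0,0],[0,0,0,0],[0,0,0,0]]])

```text
t: 3.17
tool_pos: [0.5896, 0.1466, 0.3261]
tool_rot: [-1.148, 1.247, 1.148]
contact_force: [-0.3, -0.5, -0.4]
opening: -0.0
```

```bash
python3 -c "
from h import *
print(jig(ctrl.get_obs()['tool_pos']))"
```

```text
[120.88620464 -10.05135366 326.05798681]
```

Emit:
move_arm(increments=[[[0,-0.07,-0.058,0],[0,-0.07,-0.058,0],[0.1,0,0,0],[0.1,0,0,0],[0.1,0,0,0],[0.1,0,0,0],[0.1,0,0,0],[0,0,0,0],[0,0,0,0]]])

```text
t: 3.92
tool_pos: [0.6212, 0.1142, 0.1992]
tool_rot: [-1.146, 1.251, 1.15]
contact_force: [0.6, 0.5, 0.3]
opening: 0.0004
```

Emit:
move_arm(increments=[[[-0.03,0.048,0,0],[-0.03,0.048,0,0],[0,0.024,0,0],[0,0.024,0,0],[0.017,0.034,0,0],[0.017,0.033,0,0],[0.018,0.033,0,0],[0.02,0.028,0,0],[0.021,0.028,0,0],[0.021,0.028,0,0],[0.026,0.024,0,0],[0.026,0.023,0,0],[0.027,0.023,0,0]]])

```text
t: 5.0
tool_pos: [0.522, 0.1223, 0.1674]
tool_rot: [-1.146, 1.249, 1.148]
contact_force: [-2.5, -0.3, 2.8]
opening: 0.0001
```

```bash
python3 - <<'E'
from h import *
np.set_printoptions(precision=1,suppress=True)
o=ctrl.get_obs();print(jig(o["tool_pos"]),o["contact_force"])
im=grab("scene");p=im["pixels"].astype(int);q=jig(im["P"][(p[...,0]>p[...,1]+70)&(p[...,0]>p[...,2]+70)&(im["depth"]>0)]);q=q[(abs(q[:,0]-90)<35)&(abs(q[:,1])<150)]
print(len(q),q.mean(0),q.max(0),q.min(0))
cv2.imwrite("pics/s2.png",cv2.resize(im["pixels"][90:270,230:430,::-1],(666,600)))
E
```

```text
[ 91.1  55.2 167.4] [-2.5 -0.3  2.8]
39 [73.7 22.9 87.6] [ 85.8  65.1 177.1] [59.4 -3.9 50.2]
```

View pics/s2.png

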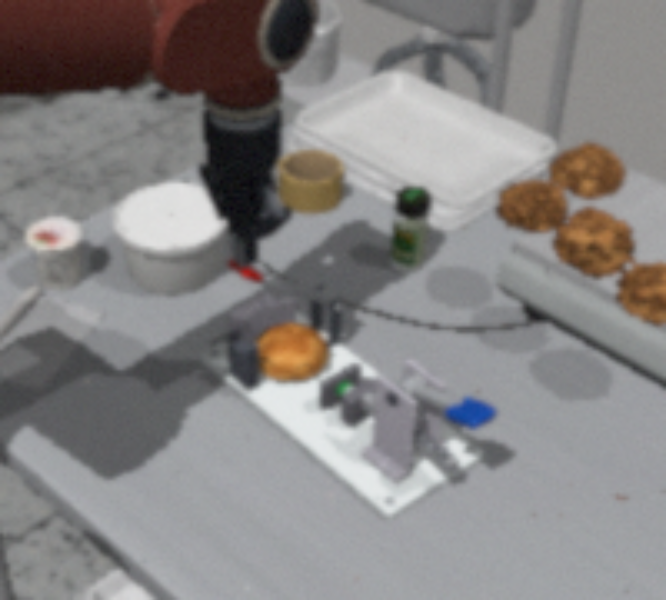

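The tab (red, about 247,270 in the crop) is coming down under the closed fingers, and the force is about 3 N. I'll carry on along the arc.

Emit:
move_arm(increments=[[[0.03,0.019,0,0],[0.031,0.019,0,0],[0.031,0.018,0,0],[0.033,0.014,0,0],[0.034,0.013,0,0],[0.034,0.013,0,0],[0.036,0.008,0,0],[0.036,0.007,0,0],[0.036,0.007,0,0],[0.008,0,0,0],[0.008,0,0,0],[0,0,0,0],[0,0,0,0],[0,0,0,0]]])

```text
t: 6.22
tool_pos: [0.4945, 0.1247, 0.0889]
tool_rot: [-1.147, 1.247, 1.146]
contact_force: [1.3, -0.4, -0.4]
opening: 0.0001
```

```bash
python3 - <<'E'
from h import *
np.set_printoptions(precision=1,suppress=True)
o=ctrl.get_obs();print(jig(o["tool_pos"]),o["contact_force"])
im=grab("wrist");save(im,"w3.png");p=im["pixels"].astype(int);q=jig(im["P"][(p[...,0]>p[...,1]+70)&(p[...,0]>p[...,2]+70)&(im["depth"]>0)]);q=q[(abs(q[:,0]-90)<35)&(abs(q[:,1])<150)]
print(len(q),len(q) and (q.mean(0),q.max(0),q.min(0)))
E
```

```text
[91.1 82.8 88.9] [ 1.3 -0.4 -0.4]
436 (array([84.7, 92. , 97.5]), array([110.4,  98.8, 107.4]), array([78.4, 72.8, 93.2]))
```

View pics/w3.png

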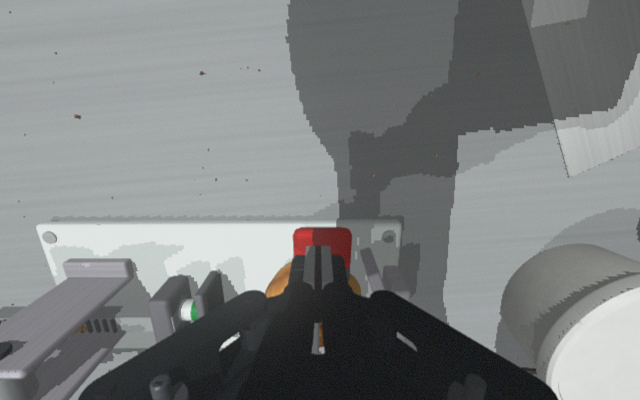

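Emit:
move_arm(increments=[[[-0.1,0,0,0],[-0.12,0,0,0],[-0.16,0,0,0],[-0.16,0,0,0],[0,-0.1,0,0],[0,-0.1,0,0],[0,0,0,0]]])

```text
t: 6.85
tool_pos: [0.5472, 0.1199, 0.2251]
tool_rot: [-1.148, 1.245, 1.143]
contact_force: [-0.9, 0.0, -0.0]
opening: -0.0001
```

```bash
cat > tab.py <<'E'
from h import *
np.set_printoptions(precision=2,suppress=True)
o=ctrl.get_obs();print(jig(o["tool_pos"]),o["contact_force"])
for c in("wrist","scene","side"):
    im=grab(c);p=im["pixels"].astype(int);q=jig(im["P"][(p[...,0]>p[...,1]+70)&(p[...,0]>p[...,2]+70)&(im["depth"]>0)]);q=q[(abs(q[:,0]-90)<35)&(abs(q[:,1]-70)<60)&(q[:,2]>60)]
    if len(q)>5:
        C=np.median(q,0);n=np.linalg.svd(q-q.mean(0))[2][2];print(c,len(q),C,q.max(0),q.min(0),n)
    save(im,c+"4.png")
E
python3 tab.py
```

```text
[ 90.73  29.97 225.08] [-0.95  0.02 -0.03]
wrist 844 [93.49 85.04 97.11] [109.77  98.05 100.13] [78.68 71.99 93.34] [-0.01 -0.11  0.99]
scene 44 [86.78 86.44 96.14] [103.57  98.57 101.36] [74.75 72.11 91.12] [ 0.04  0.12 -0.99]
side 18 [82.98 88.31 97.04] [ 97.68 101.67 100.7 ] [65.19 74.14 89.68] [ 0.12 -0.19  0.97]
```

View pics/wrist4.png

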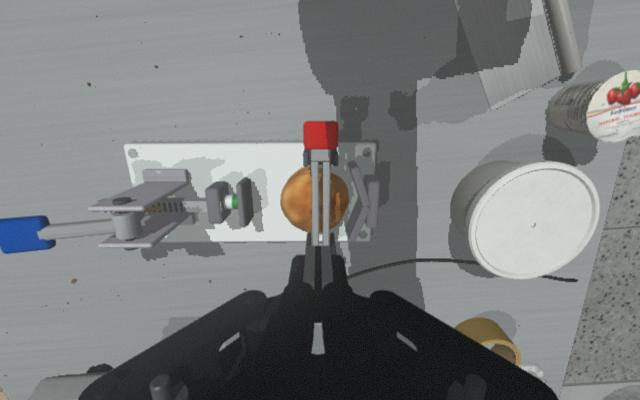

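```bash
python3 - <<'E'
from h import *
np.set_printoptions(precision=1,suppress=True)
im=grab("wrist");o=ctrl.get_obs();T=im["tool_from_camera"];P=im["P"]
q=(P-o["tool_pos"])@R.from_rotvec(o["tool_rot"]).as_matrix()*1000
for v in range(236,320,8): print(v,[q[v,u].round(0).tolist() for u in(298,310,318,328)])
E
```

```text
236 [[208.0, -91.0, -26.0], [209.0, -91.0, -10.0], [143.0, -59.0, 2.0], [142.0, -59.0, 13.0]]
244 [[207.0, -102.0, -27.0], [183.0, -90.0, -9.0], [143.0, -70.0, 2.0], [143.0, -70.0, 13.0]]
252 [[222.0, -123.0, -28.0], [-22.0, 10.0, -3.0], [-22.0, 9.0, 1.0], [-23.0, 10.0, 7.0]]
260 [[-23.0, 5.0, -9.0], [-31.0, 10.0, -3.0], [-31.0, 10.0, 1.0], [-31.0, 10.0, 6.0]]
268 [[-31.0, 5.0, -9.0], [-38.0, 10.0, -2.0], [-37.0, 9.0, 1.0], [-38.0, 10.0, 6.0]]
276 [[-39.0, 6.0, -8.0], [-45.0, 10.0, -2.0], [-45.0, 10.0, 1.0], [-45.0, 10.0, 6.0]]
284 [[-54.0, 12.0, -7.0], [-48.0, 8.0, -2.0], [-48.0, 8.0, 1.0], [-52.0, 11.0, 6.0]]
292 [[-58.0, 11.0, -7.0], [-58.0, 11.0, -2.0], [-49.0, 4.0, 1.0], [-57.0, 10.0, 5.0]]
300 [[-62.0, 10.0, -6.0], [-63.0, 11.0, -2.0], [-49.0, 0.0, 1.0], [-61.0, 10.0, 5.0]]
308 [[-67.0, 11.0, -6.0], [-66.0, 10.0, -2.0], [-48.0, -4.0, 1.0], [-66.0, 10.0, 5.0]]
316 [[-77.0, 16.0, -5.0], [-59.0, 1.0, -2.0], [-47.0, -10.0, 1.0], [-70.0, 10.0, 5.0]]
```

Emit:
move_arm(increments=[[[0,0.11,0,0],[0,0.11,0,0],[0.15,0,0,0],[0.15,0,0,0],[0.12,0,0,0],[0.1,0,0,0],[0.02,0,0,0],[0.02,0,0,0],[0.02,0,0,0],[0.02,0,0,0],[0,0,0,0],[0,0,0,0]]])

```text
t: 8.05
tool_pos: [0.4898, 0.1252, 0.0744]
tool_rot: [-1.147, 1.246, 1.146]
contact_force: [-0.1, -0.1, -0.1]
opening: -0.0002
```

```bash
python3 tab.py
```

```text
[91.2  87.58 74.36] [-0.14 -0.15 -0.1 ]
wrist 379 [84.22 96.73 83.84] [110.76  99.97  92.97] [78.68 75.69 79.43] [0.11 0.15 0.98]
scene 23 [80.23 90.43 82.61] [92.55 99.84 87.39] [71.94 75.96 78.68] [ 0.06 -0.04 -1.  ]
side 14 [81.6  89.71 81.41] [ 89.14 102.35  86.99] [69.36 76.56 74.8 ] [-0.29  0.13 -0.95]
```

Emit:
move_arm(increments=[[[0.01,0,0,0],[0.01,0,0,0],[0.01,0,0,0],[0.01,0,0,0],[0,0,0,0],[0,0,0,0]]])

```text
t: 8.7
tool_pos: [0.4894, 0.1251, 0.0662]
tool_rot: [-1.147, 1.249, 1.147]
contact_force: [-8.7, -1.4, 18.0]
opening: -0.0003
```

```bash
python3 tab.py
```

```text
[91.16 87.96 66.2 ] [-8.67 -1.43 17.95]
wrist 411 [84.78 97.26 76.17] [110.72 100.61  84.94] [78.5  75.03 71.3 ] [0.1  0.2  0.97]
scene 22 [79.67 90.87 75.41] [ 93.03 101.07  80.25] [73.62 76.54 68.73] [-0.   -0.04 -1.  ]
side 14 [77.64 91.04 74.91] [ 87.51 101.71  77.23] [72.32 77.92 69.93] [-0.18  0.08 -0.98]
```

Emit:
move_arm(increments=[[[-0.1,0,0,0],[-0.15,0,0,0],[-0.15,0,0,0],[-0.16,0,0,0],[-0.16,0,0,0],[0,-0.044,-0.1415,0],[0,-0.044,-0.1415,0],[0,-0.044,-0.1415,0],[0,-0.044,-0.1415,0],[0,-0.044,-0.1415,0],[0,-0.044,-0.1415,0],[0,-0.044,-0.1415,0],[0,-0.044,-0.1415,0],[0.1,0,0,0],[0.1,0,0,0],[0.12,0,0,0],[0,0,0,0],[0,0,0,0]]])

```text
t: 10.35
tool_pos: [0.5512, -0.1637, 0.1609]
tool_rot: [-1.143, 1.25, 1.151]
contact_force: [0.4, -0.1, 0.7]
opening: 0.0001
```

```bash
python3 tab.py; cat > look.py <<'E'
import sys
from h import *
np.set_printoptions(precision=1,suppress=True)
o=ctrl.get_obs();print("tcp",jig(o["tool_pos"]),o["contact_force"])
for c in ("wrist","scene"):
    im=grab(c);save(im,c+sys.argv[1]+".png")
    J=jig(im["P"]);p=im["pixels"].astype(int)
    b=(p[...,2]>p[...,0]+50)&(p[...,2]>p[...,1]+25)&(im["depth"]>0)&(abs(J[...,1])<30)&(J[...,0]<-150)&(J[...,0]>-230)
    if b.sum()>5: print(c,"blue",b.sum(),np.median(J[b],0),J[b].min(0),J[b].max(0))
    g=(p[...,1]>p[...,0]+25)&(p[...,1]>p[...,2]+15)&(im["depth"]>0)&(abs(J[...,1])<20)&(abs(J[...,0])<70)
    if g.sum(): print(c,"green",g.sum(),np.median(J[g],0),J[g].min(0),J[g].max(0))
    for t in("bun","pad_plate","jaw_block"):
        l=loc(im,c,t)
        if l:
            q=jig(l[3]);print(c,t,round(l[0],2),np.percentile(q,3,axis=0),np.median(q,0),np.percentile(q,97,axis=0),len(q))
E
python3 look.py 5
```

```text
[-191.57    2.37  160.92] [ 0.36 -0.1   0.72]
scene 35 [88.22 87.35 76.58] [104.58  98.28  81.66] [75.47 74.34 72.18] [ 0.03 -0.02 -1.  ]
side 20 [80.9  89.45 76.85] [ 98.5  100.38  81.67] [67.33 78.64 68.15] [ 0.02 -0.11  0.99]
tcp [-192.3   -0.5  165.9] [-0.3  0.6  0.1]
wrist blue 2136 [-186.7    2.4  138.9] [-205.7  -18.7  130.2] [-167.4   15.   187.9]
wrist green 161 [-9.7  0.5 45.8] [-15.1  -9.2  37.8] [-4.6  6.9 48.3]
wrist bun 0.96 [ 44.1 -37.7  25.5] [67.1  3.1 47.4] [101.7  35.6  57.2] 5555
wrist pad_plate 0.86 [ -5.7 -27.6  23.8] [-4.7  3.7 50.5] [ 4.1 25.3 57.9] 1413
wrist jaw_block 0.94 [-43.4 -21.9  26.1] [-39.1   5.9  57. ] [-27.7  20.6  59.1] 1225
scene blue 91 [-192.1    2.9  138.9] [-208.3  -21.7  126. ] [-163.6   16.   144.7]
scene green 12 [-10.2   2.8  45.2] [-14.8  -6.4  38.3] [-5.1  7.2 47. ]
scene bun 0.57 [ 42.  -34.4  19.1] [64.3  8.8 46. ] [96.9 37.3 58. ] 296
scene pad_plate 0.61 [ -9.8 -29.7  12.3] [-6.   6.  47.4] [39.1 25.8 58.8] 96
scene jaw_block 0.44 [-47.4 -16.4  25. ] [-41.5  10.6  51.2] [-29.7  21.5  60.1] 82
```

View pics/wrist5.png

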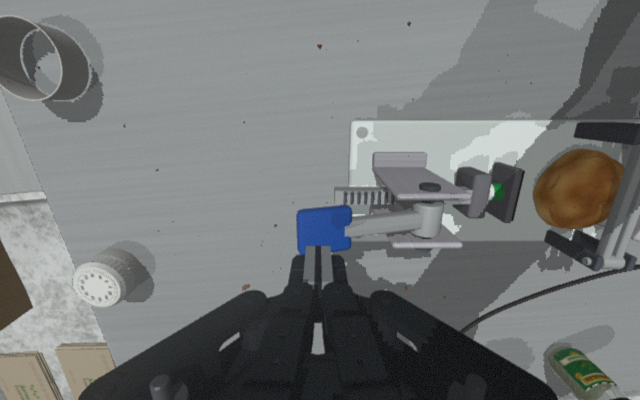

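Emit:
move_arm(increments=[[[0.038,0,0,0],[0.038,0,0,0],[0.038,0,0,0],[0.038,0,0,0],[0.038,0,0,0],[0.038,0,0,0],[0.038,0,0,0],[0.038,0,0,0],[0,0,0,0],[0,0,0,0]]])

```text
t: 11.73
tool_pos: [0.5527, -0.1647, 0.087]
tool_rot: [-1.147, 1.249, 1.147]
contact_force: [-0.6, -2.9, 2.8]
opening: -0.0001
```

```bash
python3 look.py 6
```

```text
tcp [-192.5    0.8   87. ] [-0.6 -2.9  2.8]
wrist blue 1450 [-187.    10.5   96.1] [-207.8  -17.2   86.4] [-169.5   15.2  113.2]
wrist green 249 [ 7.9 -0.  46.3] [ 1.9 -9.  38.3] [13.6  6.3 48.6]
wrist bun 0.64 [ 44.3 -40.8  23.1] [50.4 -9.2 37.5] [66.1 25.4 45.6] 1773
wrist pad_plate 0.93 [ 11.2 -27.3  25.1] [12.6  6.3 50.3] [20.7 25.2 57.9] 2887
wrist jaw_block 0.77 [-26.5 -21.3  23.6] [-22.4   9.   56.5] [-10.9  20.7  59.1] 2425
scene blue 69 [-200.2    9.2   94.9] [-210.5  -18.3   85.5] [-172.8   16.   106.9]
scene green 8 [ 6.6  1.1 47.9] [-0.6 -5.2 40.1] [11.8  5.6 49.5]
scene bun 0.63 [ 43.  -33.3  23.5] [64.   9.4 45.4] [94.  37.2 58. ] 273
scene pad_plate 0.4 [  7.7 -58.7  14.5] [11.8  3.1 46.2] [54.5 25.3 59.4] 102
scene jaw_block 0.56 [-27.9 -17.3  25.2] [-23.9  10.4  52.8] [-13.9  20.9  59.8] 68
```

Emit:
move_arm(increments=[[[-0.05,0,0,0],[-0.05,0,0,0],[-0.05,0,0,0],[-0.05,0,0,0],[-0.05,0,0,0],[-0.03,0,0,0],[0,0,0,0],[0,0,0,0],[0.04,0,0,0],[0.04,0,0,0],[0.04,0,0,0],[0.04,0,0,0],[0.04,0,0,0],[0.04,0,0,0],[0.04,0,0,0],[0,0,0,0],[0,0,0,0]]])

```text
t: 13.55
tool_pos: [0.5524, -0.1646, 0.0867]
tool_rot: [-1.146, 1.249, 1.148]
contact_force: [-2.7, -1.7, 4.0]
opening: -0.0001
```

```bash
python3 look.py 7
```

```text
tcp [-192.4    1.2   86.7] [-2.7 -1.7  4. ]
wrist blue 1423 [-186.4   10.6   95.8] [-207.6  -16.5   86.6] [-169.5   15.1  112.7]
wrist green 239 [21.6 -0.5 46.4] [15.5 -9.7 40.3] [26.9  6.4 48.5]
wrist bun 0.55 [ 35.5 -43.1  20.1] [ 54.8 -19.1  41. ] [70.2 28.  53.5] 625
wrist pad_plate 0.73 [ 48.2 -42.4  21.2] [ 54.9 -18.7  41. ] [69.7 27.9 46.4] 576
wrist jaw_block 0.78 [-13.  -21.5  23.2] [-9.8  7.9 55.5] [ 2.7 20.7 59. ] 2788
scene blue 68 [-200.1    8.6   94.8] [-211.   -16.4   86.2] [-172.6   15.7  104.3]
scene green 8 [20.4  0.4 46.7] [16.6 -5.2 44.5] [24.9  6.9 47.4]
scene bun 0.69 [ 46.7 -34.   27.3] [66.6 12.4 48.2] [93.8 37.4 57.9] 235
scene jaw_block 0.59 [-15.4 -16.2  29. ] [-10.4  12.   53.8] [ 0.2 21.9 61.6] 67
```

Emit:
move_arm(increments=[[[-0.05,0,0,0],[-0.05,0,0,0],[-0.05,0,0,0],[-0.05,0,0,0],[-0.05,0,0,0],[-0.03,0,0,0],[0,0,0,0],[0,0,0,0],[0.04,0,0,0],[0.04,0,0,0],[0.04,0,0,0],[0.04,0,0,0],[0.04,0,0,0],[0.03,0,0,0],[0,0,0,0],[0,0,0,0]]])

```text
t: 15.28
tool_pos: [0.5524, -0.1645, 0.0993]
tool_rot: [-1.146, 1.249, 1.148]
contact_force: [-1.4, -2.7, 3.3]
opening: 0.0003
```

```bash
python3 look.py 8; python3 -c "
import cv2
a=cv2.imread('pics/wrist8.png')
cv2.imwrite('pics/c8.png',cv2.resize(a[60:260,340:640],(750,500),interpolation=cv2.INTER_CUBIC))"
```

```text
tcp [-192.2    1.1   99.3] [-1.4 -2.7  3.3]
wrist blue 1470 [-190.8   10.5  108.9] [-209.5  -17.   101.4] [-170.8   15.1  137.8]
wrist green 221 [29.8 -0.4 46.3] [23.  -9.4 40.3] [35.2  6.8 48.8]
wrist bun 0.92 [ 43.  -41.2  23.9] [57.9 -5.5 45.6] [74.1 33.9 55. ] 1351
wrist pad_plate 0.91 [ 32.8 -27.3  24.3] [34.4  6.5 50.2] [43.2 25.4 57.8] 2709
wrist jaw_block 0.95 [ -4.7 -21.6  24.2] [-1.9  7.1 55.2] [10.6 20.7 59.1] 2490
scene blue 68 [-202.4    7.8  109. ] [-213.1  -15.8  100.8] [-175.    14.8  122.3]
scene green 7 [28.9  1.7 45.9] [22.1 -7.2 43.2] [32.   4.3 50.6]
scene bun 0.66 [ 52.3 -33.2  27.8] [71.3 14.1 48.7] [97.2 38.  58. ] 219
scene jaw_block 0.39 [ -7.1 -16.1  23.6] [-1.9 11.  47.1] [ 7.7 21.9 59.5] 75
```

View pics/c8.png

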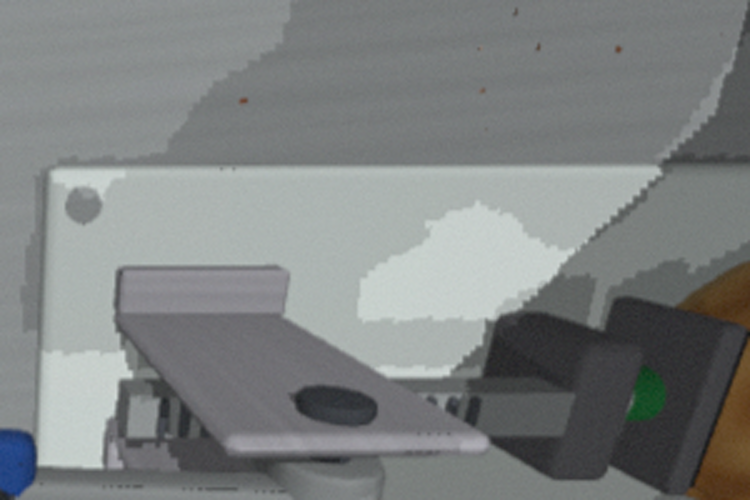

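Emit:
move_arm(increments=[[[0.025,0,0,0],[0.025,0,0,0],[0,0,0,0],[0,0,0,0],[0,0,0,0]]])

```text
t: 16.1
tool_pos: [0.5532, -0.1639, 0.0879]
tool_rot: [-1.147, 1.247, 1.147]
contact_force: [-0.4, 1.5, 4.7]
opening: -0.0001
```

```bash
cat > m.py <<'E'
from h import *
np.set_printoptions(precision=2,suppress=True)
o=ctrl.get_obs();print("tcp",jig(o["tool_pos"]),o["contact_force"],o["t"])
im=grab("wrist");J=jig(im["P"]);p=im["pixels"].astype(int);ok=im["depth"]>0
def e(m): return np.percentile(J[m][:,0],[2,50,98]) if m.sum() else None
b=(p[...,2]>p[...,0]+50)&(p[...,2]>p[...,1]+25)&ok&(abs(J[...,1])<30)&(J[...,0]<-150)
print("blue z",np.median(J[b],0))
g=(p[...,1]>p[...,0]+25)&(p[...,1]>p[...,2]+15)&ok&(abs(J[...,1])<20)
print("green x",g.sum(),e(g))
# top faces: plate and block at z 56..60
top=ok&(J[...,2]>55.5)&(J[...,2]<61.5)&(J[...,0]>-20)&(J[...,0]<75)&(p.max(-1)-p.min(-1)<25)
xs=J[top&(abs(J[...,1])<21)][:,0];h,ed=np.histogram(xs,np.arange(-20,76,2));print("top hist",list(zip(ed[:-1].astype(int),h)))
# white stem
w=ok&(p.min(-1)>105)&(abs(J[...,1])<9)&(J[...,2]>34)&(J[...,2]<52)&(J[...,0]>0)&(J[...,0]<60);print("white",w.sum(),e(w))
o=ok&(p[...,0]>p[...,2]+45)&(J[...,2]>16)&(J[...,0]>30)&(J[...,0]<140)&(abs(J[...,1])<46)
print("bun x",e(o))
for t in("pad_plate","jaw_block"):
    l=loc(im,"wrist",t)
    if l: print(t,l[0],np.percentile(jig(l[3])[:,0],[2,5,50,95,98]))
import sys; save(im,"m%s.png"%sys.argv[1])
E
python3 m.py 9
```

```text
tcp [-191.6     0.37   87.86] [-0.43  1.5   4.65] 16.1
blue z [-188.49   10.27   96.54]
green x 218 [29.29 34.22 38.17]
top hist [(np.int64(-20), np.int64(44)), (np.int64(-18), np.int64(49)), (np.int64(-16), np.int64(47)), (np.int64(-14), np.int64(47)), (np.int64(-12), np.int64(50)), (np.int64(-10), np.int64(44)), (np.int64(-8), np.int64(46)), (np.int64(-6), np.int64(51)), (np.int64(-4), np.int64(51)), (np.int64(-2), np.int64(56)), (np.int64(0), np.int64(203)), (np.int64(2), np.int64(226)), (np.int64(4), np.int64(160)), (np.int64(6), np.int64(156)), (np.int64(8), np.int64(164)), (np.int64(10), np.int64(142)), (np.int64(12), np.int64(157)), (np.int64(14), np.int64(99)), (np.int64(16), np.int64(44)), (np.int64(18), np.int64(4)), (np.int64(20), np.int64(0)), (np.int64(22), np.int64(0)), (np.int64(24), np.int64(0)), (np.int64(26), np.int64(0)), (np.int64(28), np.int64(0)), (np.int64(30), np.int64(0)), (np.int64(32), np.int64(0)), (np.int64(34), np.int64(0)), (np.int64(36), np.int64(27)), (np.int64(38), np.int64(101)), (np.int64(40), np.int64(42)), (np.int64(42), np.int64(14)), (np.int64(44), np.int64(3)), (np.int64(46), np.int64(0)), (np.int64(48), np.int64(0)), (np.int64(50), np.int64(0)), (np.int64(52), np.int64(0)), (np.int64(54), np.int64(0)), (np.int64(56), np.int64(0)), (np.int64(58), np.int64(0)), (np.int64(60), np.int64(0)), (np.int64(62), np.int64(0)), (np.int64(64), np.int64(0)), (np.int64(66), np.int64(0)), (np.int64(68), np.int64(0)), (np.int64(70), np.int64(0)), (np.int64(72), np.int64(0))]
white 0 None
bun x [60.43 73.48 75.69]
pad_plate 0.83 [36.86 37.1  38.38 41.2  42.87]
jaw_block 0.96 [-0.66 -0.35  2.08 13.99 15.49]
```

Emit:
move_arm(increments=[[[-0.05,0,0,0],[-0.05,0,0,0],[-0.05,0,0,0],[-0.05,0,0,0],[-0.05,0,0,0],[-0.03,0,0,0],[0,0,0,0],[0,0,0,0],[0.04,0,0,0],[0.04,0,0,0],[0.04,0,0,0],[0.04,0,0,0],[0.03,0,0,0],[0,0,0,0],[0,0,0,0]]])

```text
t: 17.5
tool_pos: [0.5522, -0.1642, 0.109]
tool_rot: [-1.145, 1.249, 1.148]
contact_force: [-1.8, 0.6, 2.8]
opening: 0.0002
```

```bash
sed -i 's/^xs=.*$//' m.py; python3 m.py 10
```

```text
tcp [-191.98    1.39  108.97] [-1.84  0.63  2.81] 17.5
blue z [-191.08   10.78  118.79]
green x 203 [33.58 38.75 43.2 ]
white 0 None
bun x [61.38 67.23 85.19]
pad_plate 0.9 [41.87 42.13 43.48 49.13 51.98]
jaw_block 0.86 [ 4.11  4.53  7.02 18.98 20.76]
```

```bash
python3 -c "
import cv2
a=cv2.imread('pics/m10.png')
cv2.imwrite('pics/c10.png',cv2.resize(a[100:300,400:640],(720,600),interpolation=cv2.INTER_CUBIC))"
```

```text
(no output)
```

View pics/c10.png

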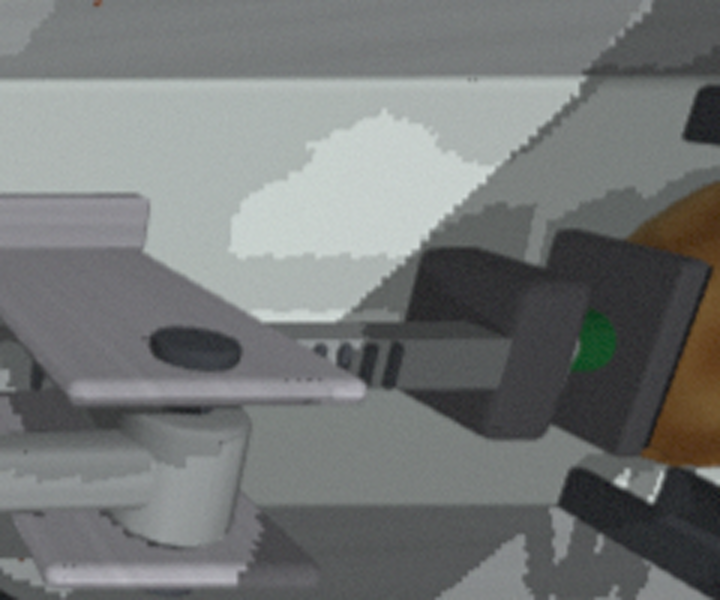

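Emit:
move_arm(increments=[[[0.016,0,0,0],[0.016,0,0,0],[0,0,0,0],[0,0,0,0]]])

```text
t: 17.98
tool_pos: [0.5531, -0.1647, 0.1021]
tool_rot: [-1.148, 1.248, 1.146]
contact_force: [-1.9, -2.6, 3.7]
opening: 0.0001
```

```bash
python3 m.py 11
```

```text
tcp [-192.38    0.47  102.11] [-1.89 -2.58  3.67] 17.9833
blue z [-190.91   10.27  112.03]
green x 181 [35.77 40.61 44.74]
white 0 None
bun x [62.69 69.   83.4 ]
pad_plate 0.59 [42.96 43.34 44.67 49.83 54.2 ]
jaw_block 0.9 [ 6.52  6.84  9.24 21.08 22.53]
```

Emit:
move_arm(increments=[[[0.02,0,0,0],[0.02,0,0,0],[0.016,0,0,0],[0,0,0,0],[0,0,0,0]]])

```text
t: 18.55
tool_pos: [0.5532, -0.1643, 0.0882]
tool_rot: [-1.147, 1.247, 1.146]
contact_force: [-1.9, -2.4, 5.4]
opening: 0.0002
```

```bash
python3 m.py 12
```

```text
tcp [-192.01    0.32   88.21] [-1.88 -2.35  5.39] 18.55
blue z [-188.3    10.15   97.16]
green x 45 [41.26 43.66 45.58]
white 0 None
bun x None
pad_plate 0.87 [43.3  43.6  44.91 46.24 46.66]
jaw_block 0.82 [11.78 12.11 14.52 26.83 28.66]
```

Emit:
move_arm(increments=[[[0.012,0,0,0],[0.012,0,0,0],[0,0,0,0],[0,0,0,0],[0,0,0,0]]])

```text
t: 19.12
tool_pos: [0.5533, -0.1637, 0.0828]
tool_rot: [-1.146, 1.246, 1.147]
contact_force: [-1.9, 1.0, 7.9]
opening: -0.0001
```

```bash
python3 m.py 13;python3 tab.py; python3 -c "
import cv2
a=cv2.imread('pics/m13.png')
cv2.imwrite('pics/c13.png',cv2.resize(a[60:260,400:640],(720,600),interpolation=cv2.INTER_CUBIC))"
```

```text
tcp [-191.34    0.29   82.83] [-1.86  0.95  7.94] 19.1167
blue z [-186.55   10.33   91.74]
green x 6 [43.74 44.96 45.32]
white 0 None
bun x None
pad_plate 0.84 [43.66 43.85 45.12 46.76 47.67]
jaw_block 0.82 [13.38 13.7  16.   27.36 29.12]
[-191.39    0.27   82.87] [-2.15  1.03  8.01]
scene 39 [88.5  89.03 77.03] [107.72  98.67  80.63] [75.22 76.24 71.58] [-0.03 -0.04  1.  ]
side 21 [82.2  87.37 75.18] [102.15  99.94  80.07] [72.38 79.18 70.75] [-0.03 -0.06  1.  ]
```

View pics/c13.png

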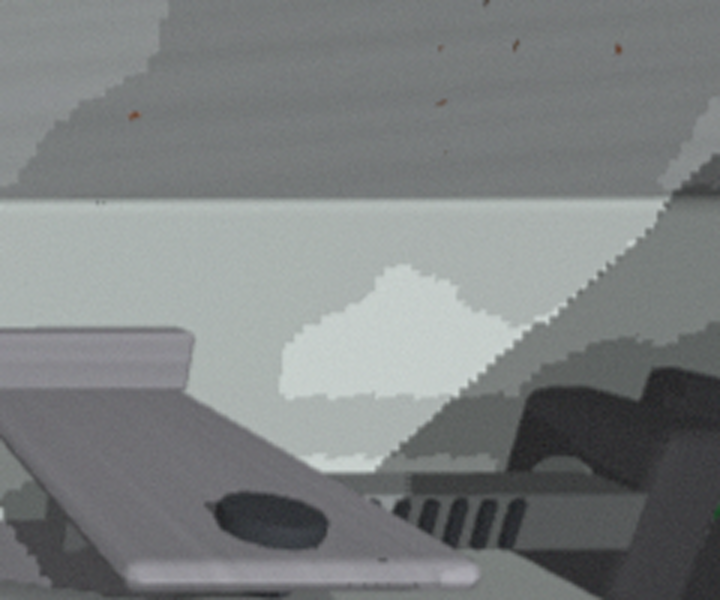

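Emit:
move_arm(increments=[[[-0.05,0,0,0],[-0.05,0,0,0],[-0.05,0,0,0],[-0.05,0,0,0],[-0.05,0,0,0],[-0.03,0,0,0],[0,0,0,0],[0,0,0,0],[0.038,0,0,0],[0.038,0,0,0],[0.038,0,0,0],[0,0,0,0],[0,0,0,0]]])

```text
t: 20.5
tool_pos: [0.5516, -0.1637, 0.1213]
tool_rot: [-1.144, 1.249, 1.15]
contact_force: [-0.5, 0.4, -0.2]
opening: 0.0001
```

```bash
python3 m.py 14
```

```text
tcp [-191.54    1.97  121.32] [-0.48  0.44 -0.19] 20.5
blue z [-186.68   10.88  129.18]
green x 178 [35.79 40.52 44.68]
white 0 None
bun x [63.45 72.88 90.79]
jaw_block 0.66 [ 6.79  7.12  9.74 22.58 24.95]
```

Emit:
move_arm(increments=[[[0.02,0,0,0],[0.02,0,0,0],[0.016,0,0,0],[0,0,0,0],[0,0,0,0]]])

```text
t: 21.07
tool_pos: [0.5534, -0.165, 0.1099]
tool_rot: [-1.148, 1.248, 1.145]
contact_force: [1.5, -3.2, 3.9]
opening: -0.0003
```

```bash
python3 m.py 15
```

```text
tcp [-192.7     0.11  109.91] [ 1.45 -3.2   3.89] 21.0667
blue z [-188.99   10.01  119.64]
green x 107 [38.12 42.33 45.2 ]
white 0 None
bun x [62.99 68.58 85.59]
pad_plate 0.77 [43.43 43.68 45.11 51.08 53.52]
jaw_block 0.8 [ 9.78 10.07 12.65 24.76 26.75]
```

Emit:
move_arm(increments=[[[0.018,0,0,0],[0.018,0,0,0],[0,0,0,0],[0,0,0,0],[0,0,0,0]]])

```text
t: 21.63
tool_pos: [0.5533, -0.1652, 0.1011]
tool_rot: [-1.149, 1.248, 1.145]
contact_force: [0.7, -5.8, 5.6]
opening: 0.0001
```

```bash
python3 m.py 16
```

```text
tcp [-192.91    0.22  101.05] [ 0.66 -5.8   5.58] 21.6333
blue z [-190.29   10.18  110.95]
green x 27 [42.39 44.21 45.21]
white 0 None
bun x [64.53 70.41 84.44]
pad_plate 0.75 [43.54 43.83 45.22 49.71 53.35]
jaw_block 0.82 [13.41 13.67 16.08 27.97 29.46]
```

Emit:
move_arm(increments=[[[0.012,0,0,0],[0.012,0,0,0],[0,0,0,0],[0,0,0,0],[0,0,0,0],[0,0,0,0]]])

```text
t: 22.28
tool_pos: [0.5533, -0.1652, 0.0952]
tool_rot: [-1.149, 1.248, 1.145]
contact_force: [-1.1, -5.3, 6.0]
opening: -0.0004
```

```bash
python3 m.py 17; python3 look.py 17|grep scene; python3 tab.py; python3 -c "
import cv2,numpy as np
a=cv2.imread('pics/m17.png');b=cv2.imread('pics/scene17.png')
cv2.imwrite('pics/c17.png',np.hstack([cv2.resize(a[60:260,480:640],(400,500),interpolation=cv2.INTER_CUBIC),cv2.resize(b[160:260,290:370],(400,500),interpolation=cv2.INTER_CUBIC)]))"
```

```text
tcp [-192.92    0.21   95.25] [-1.06 -5.27  5.97] 22.2833
blue z [-189.2    10.24  104.74]
green x 0 None
white 0 None
bun x [66.56 80.82 82.95]
pad_plate 0.66 [43.71 43.98 45.27 48.55 50.42]
jaw_block 0.79 [15.41 15.82 18.43 30.87 32.84]
scene blue 66 [-201.7    8.4  103.9] [-212.6  -17.7   96.3] [-174.5   15.5  113.2]
scene bun 0.51 [ 62.9 -27.4  27.1] [77.  15.3 48.7] [91.3 37.2 58.6] 150
[-192.95    0.22   95.26] [ 0.54 -4.65  5.64]
scene 38 [88.17 87.32 76.3 ] [105.92  99.06  81.44] [76.62 76.75 72.71] [ 0.02  0.02 -1.  ]
side 22 [82.91 88.06 75.75] [99.55 99.77 79.12] [69.   79.36 71.34] [ 0.01  0.11 -0.99]
```

View pics/c17.png

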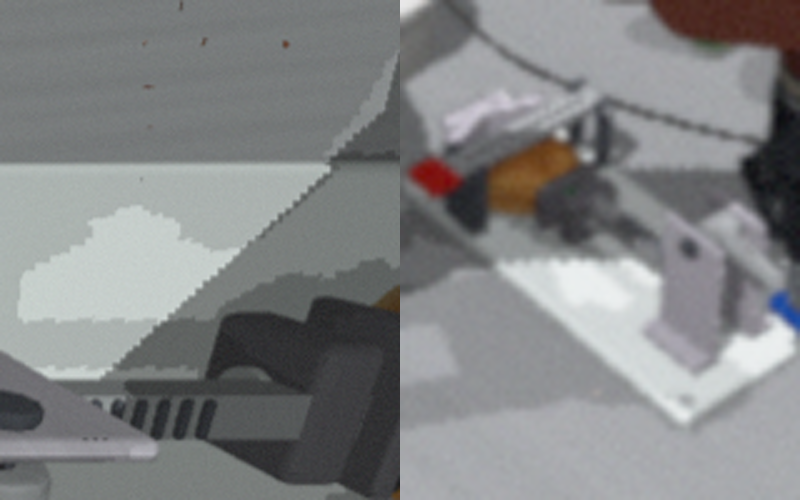

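```bash
python3 -c "
from h import *
o=ctrl.get_obs();print(o['t'],o['tool_pos'],o['contact_force']);print(ctrl.finish_job())
o=ctrl.get_obs();print(o['t'],o['tool_pos'],o['contact_force'])"
```

```text
22.9833 [ 0.55328531 -0.16526156  0.09527709] [ 0.31941626 -5.19405561  6.97403339]
the job is handed in; nothing more can be done
None
the job is handed in; nothing more can be done
```

The job is handed in at about 23 s: the knife guide is down in its catch and the fingers are holding the lever down, with the pad pressed about half way into the jaw block. `finish_job` gave no verdict.

- **Guide:** I swung it down with the closed fingers on its red tab. The tab top last measured about 76 mm above the table and level; the target was 77 mm.
- **Jaw:** It took five lever strokes. After the fourth, with the lever at its stop, the pad was only about 7.4 mm in. I let the lever up and made the last stroke in small steps.
- **Final grip:** The pad measured about 9.5 to 10 mm in, inside the 7 to 14 mm range. The force on the fingers was about 7 N upward and 5 N sideways. The lever was well down, with the paddle at about 105 mm.
- **Bun:** It slid about 6 to 8 mm against the backstop, judging by how far the plate moved, and looked level.

**Weak or conflicting checks:**
- The closed fingertips ended about 8 mm behind the TCP, not 14 mm ahead as stated. My first push therefore left the guide about 0.13 rad up, and I pushed it down again.
- The green half of the stem was hidden from both cameras at the end. The final pad depth comes from the distance between jaw block and pad plate, not from seeing the stem.

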